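Load the power-module test fixture

ROBOT

A 6-joint arm with a two-finger parallel gripper is mounted at the origin on the work surface. World frame = base frame: x ahead of the robot, y to its left, z up, the work surface at z = 0. Lengths are in mm, angles in rad, forces in N, time in s.
With the tool pointing down it reaches from about 400 to 925 mm from the base axis. Payload 12.5 kg.
Tool frame: the origin (TCP) lies where the fingers leave the gripper's body, on its centre line; the fingertips stand 78 mm ahead of it and the grasp point (between the pads) lies 59 mm ahead of it (env.tip_extent is the distance from the TCP to the fingertips, in mm); z points along the fingers, y is the direction in which the jaws open and shut (so a half turn about z gives the same grasp; the last joint's range is limited). The gripper opens to 95 mm and grips with 3 to 60 N. Pads are 20 mm wide; open, the fingers measure 119 mm over their backs; the gripper's body (75 mm by 180 mm) begins 59 mm behind the grasp point.
Start: joints at [-1.213, 0.491, 1.559, -0, 1.092, -0.106], TCP at [279.616, -558.975, 292.261] pointing down, gripper open.
Joint ranges: [-3.1, 3.1], [-0.84, 2.19], [0.05, 2.79], [-1.13, 4.28], [0.06, 2.93], [-2.69, 2.69]. Speed limits (rad/s): [2.22, 2.22, 2.79, 3.14, 3.14, 3.14].

INTERFACE

Orientations are given as [roll, pitch, yaw] about the fixed x, y, z axes, in that order (R = Rz(yaw) Ry(pitch) Rx(roll)).
In Python, from cell import env gives the robot as it stands. The module is installed in compiled form; this text tells all that it offers.
- The arm moves only by the tool play_rows, never from a script. Its argument "targets" is a list of rows, each an object with "linear": the shift along the tool's x, y, z in mm, a list of three; "turn": the turn about the tool's z in rad. A call has 1 to 20 rows; each row is the pose to reach, as a shift and turn from the pose commanded when the call began, along the tool's axes at that moment; what a row does not reach only later rows make up. A row lasts 1/8 s, in which the tool goes at most 62.5 mm and 10.7 degrees, less where a joint would pass 70% of its speed; a pose out of reach is approached as far as the arm can. A call with a gripper value outside its range is refused whole. "hand" is the finger opening in mm, from 0 to 95.1, set as the call begins (left out, the last holds). The fingers move at their own pace and stop on an object; the grip force is fixed at half the most. Time passes only in rows, so rows that repeat a pose let the fingers close. It gives the time, the measured TCP pose, the force and the opening at its end, in the units of the state.
- env.state(): the state, without advancing time (a new reading comes with each control period).
- env.read_camera(name): name is "scene" or "top" or "wrist"; returns (picture, depth): 480x640x3 uint8, red, green, blue; 480x640 float32, mm along the optical axis (not along the pixel's ray), 0 where there is no reading.
- env.camera_params(name): a dict with "fx", "fy", "cx", "cy" (pixels), "k1" (the pictures are not rectified: a ray, as slopes to the right and down, at radius r is drawn at 1 + k1 r^2 times it, then the intrinsics apply), "R" (3x3) and "t" (3): a world point X has camera coordinates R X + t. Camera axes: x right, y down, z forward; pixel columns grow to the right and rows downward; lengths in mm; the calibration is good to about 2 mm. A picture is of the moment at which its call begins: read the wrist's pose just before it. camera_params takes no time and is no camera call; for the wrist camera it gives the pose at the moment of the call.
- env.job_done(): hands the job in, once; it reports no verdict.
The state is a dict: "t": time; "joints": joint angles; "qvel": joint speeds; "tau": joint torques, N m; "eef_pos": TCP position; "tcp_rot": TCP orientation; "ft_force": force on the tool from outside, world axes, zero at the start; "moment": the same for the moment, N m; "opening": opening from 0.0 (shut) to 1.0 (fully open).
Only numpy, scipy, OpenCV 4.12 (cv2) and the standard library are available. Lean on these libraries where they do the work, as an engineer would, in place of code of your own. Each camera call takes 0.05 s, during which the arm holds its last target.

TASK

Swing the test fixture's cam lever open, press every good power module down into a bay of its own (any bay) until it clicks fully home past the sprung balls, plug end towards the plug carriage, and only then swing the cam lever back over its high point so that it snaps fully closed. Modules whose transformer is missing are rejects: lay them in the grey reject bin, at any time. The number of modules varies; leave the other things on the bench where they are.

Things in the scene. Friction and masses are not known exactly. Their poses are not given: they have to be found in the camera images.
- good1: Good power module on the mat: aluminium base plate 84 (x) x 56 (y) x 6 mm; black body 48 wide (y), x -42 to +30, top 18 mm up; finned heat sink 40 (x) x 20 (y), centred at x +4, 18 to 52 mm up (grip it across y, press on its top); at x -39 to -21 a transformer with dark core, to 38 mm. +x: plug end, bare base plate. 0.13 to 0.23 kg. Origin: centre of underside. None if absent.
- good2: Good power module, the same as good1, with its transformer. Origin: centre of the underside, z up, x towards the plug end. None if absent.
- good3: Good power module, the same as good1, with its transformer. Origin: centre of the underside, z up, x towards the plug end. None if absent.
- reject1: Reject: the same power module and origin as good1, but the transformer is missing: at x -39 to -21 only bare board with a pale empty outline. None if absent.
- reject2: Reject: the same power module and origin as good1, but the transformer is missing: at x -39 to -21 only bare board with a pale empty outline. None if absent.
- bay2 (a point): Middle bay, the same as bay1: centre of its floor.
- bay3 (a point): Right-hand (-y) bay, the same as bay1: centre of its floor.
- bay1 (a point): Left (+y) of 3 bays 86 mm apart: centre of its floor, 60 mm above the table, axes as the fixture's; the module lies along x, plug end +x. Round-topped posts, 26 mm high, 1 mm off the base plate, centre a module up to 3 mm off. Two sprung balls at x +4, y +-33, 10 mm up, hold it 15 mm too high until about 15 N straight down on the heat sink clicks it flat on the floor; they then hold it down.
- fixture: Orange-brown test fixture, fixed, 60 mm high, x -135 to +105, y +-140 mm from its origin (on its underside); -x faces the robot. Behind the bays the cam lever moves a plug carriage (bar with 3 white heads, tops 28 mm over the fixture): open, the heads stand 7 mm clear of a seated module; closed, 9 mm in over its bare end. They then block empty bays, and cannot close on a module turned round.
- cam_lever (a joint): Cam lever angle (rad), anticlockwise from above: 0 closed on its stop (plugs in), 1.8 open. High point at 0.3: springs hold it shut below that and throw it open above, so it needs pushing the whole way shut to 0.3, then snaps home. About 4 N at the grip to open, 6 N to close. Closed it points to the fixture's -y and 15 degrees towards +x; open, to +x and 28 degrees towards +y.
- lever_pivot (a point): The cam lever's vertical axis, at the grip's height (90 mm above the table); fixed in the fixture, axes as the fixture's.
- lever_grip (a point): Middle of the red grip, on its axis, 95 mm from the pivot; x points outwards along the lever. Round, 20 mm thick, 50 to 120 mm from the pivot, axis 90 mm above the table, 20 mm free below it over the fixture; beside the closed grip 45 mm are free towards the carriage.
- reject_bin: Grey open reject bin to the right (-y) of the fixture, fixed, 140 (x) x 190 (y) x 50 mm high, walls and floor about 4 mm; origin: centre of the underside, on the mat.
- multimeter: Bystander: hand-held meter, 165 x 78 x 43 mm; origin: on its underside.
- screwdriver: Bystander: screwdriver lying on the mat; origin: on its underside.
- flux_jar: Bystander: amber jar, 56 mm wide, 70 mm high; origin: on its underside.
- solder_spool: Bystander: solder spool, 60 mm wide, 45 mm high; origin: on its underside.
- screw_tray: Bystander: black tray of 90 x 130 x 25 mm; origin: on its underside.
- barcode_reader_dock: Bystander: grey dock, 110 x 50 x 22 mm; origin: on its underside.
Things that resemble listed ones, but are neither listed nor needed, are in the scene too. What is shaped like the good1 but green is not meant.

How it is judged (in metres and radians):
On the way, in this order (a step that is already met when the one before it is completed fails the run):
1. the cam lever is open (value of joint cam_lever above 1.3 rad), for 0.2 s.
2. every good module has clicked home in a bay while the lever is open ((distance between good1 and bay1 below 0.004 m or distance between good1 and bay2 below 0.004 m or distance between good1 and bay3 below 0.004 m) and angle between each of good1, good2, good3's own z axis and vertical below 0.06 rad and linear speed of each of good1, good2, good3 below 0.05 m/s and (distance between good2 and bay1 below 0.004 m or distance between good2 and bay2 below 0.004 m or distance between good2 and bay3 below 0.004 m) and (distance between good3 and bay1 below 0.004 m or distance between good3 and bay2 below 0.004 m or distance between good3 and bay3 below 0.004 m) and value of joint cam_lever above 1 rad), for 0.2 s.
3. the cam lever has snapped closed (value of joint cam_lever below 0.08 rad), for 0.2 s.
At the end, for the whole second after the job is handed in: Every good module lies home in a bay (its origin within 4 mm of the bay floor's centre, tilted less than 0.06 rad), every reject lies inside the reject bin (its origin within the walls and below the rim), all at rest, and the cam lever is closed (joint below 0.08 rad) ((distance between good1 and bay1 below 0.004 m or distance between good1 and bay2 below 0.004 m or distance between good1 and bay3 below 0.004 m) and angle between each of good1, good2, good3's own z axis and vertical below 0.06 rad and linear speed of each of good1, good2, good3, reject1, reject2 below 0.05 m/s and (distance between good2 and bay1 below 0.004 m or distance between good2 and bay2 below 0.004 m or distance between good2 and bay3 below 0.004 m) and (distance between good3 and bay1 below 0.004 m or distance between good3 and bay2 below 0.004 m or distance between good3 and bay3 below 0.004 m) and x of reject1 in the frame of reject_bin between -0.066 and 0.066 m and y of reject1 in the frame of reject_bin between -0.091 and 0.091 m and z of reject1 in the frame of reject_bin between -0.005 and 0.05 m and x of reject2 in the frame of reject_bin between -0.066 and 0.066 m and y of reject2 in the frame of reject_bin between -0.091 and 0.091 m and z of reject2 in the frame of reject_bin between -0.005 and 0.05 m and value of joint cam_lever below 0.08 rad); the robot touches nothing.
It fails at once if a bystander was moved more than 40 mm (distance of any of multimeter, screwdriver, flux_jar, solder_spool, screw_tray, barcode_reader_dock from where it was at the start of the episode above 0.04 m).
Of good1, good2, good3 only 2 to 3 are there at a start; the rules pass over those that are not, and their reading is None.
Of reject1, reject2 only 1 to 2 are there at a start; the rules pass over those that are not, and their reading is None.
At some moment in a run one of good1, good2, good3, reject1, reject2 may be knocked a few centimetres aside while the robot is not near it.
Once in a run the grip may slacken for a moment while it holds something.
It also fails if it takes over 210 s, if anything falls off the work surface, if the arm or the gripper's body presses on something with over 40 N, if the wrist force passes 120 N, or if a joint passes its speed limit or range.

## Working session

There is one attempt and no reset: what is moved stays moved. The work goes in short steps, Python scripts to look and compute and a tool call to move; the robot and the scene stay as the last step left them, time stands still between calls to the robot, and variables do not carry over. Pictures are saved under pics/ and viewed, and the job is handed in when it is done.

Besides the shell and the picture viewer there is one more tool, called after ">>>" as name([rows], argument=value, ...), one row to a line, values as JSON. play_rows: Moves the arm, as the interface text tells. Its arguments: {"type":"object","properties":{"targets":{"type":"array","items":{"type":"object","properties":{"linear":{"type":"array","items":{"type":"number"}},"turn":{"type":"number"}}}},"hand":{"type":"number"}},"required":["targets"]}

```bash
mkdir -p pics
cat > h.py <<'E'
import numpy as np, cv2
from cell import env
def grab(name):
    p=env.camera_params(name); pic,d=env.read_camera(name)
    np.savez(f'{name}.npz',pic=pic,d=d,R=np.array(p['R']),t=np.array(p['t']),k=np.array([p['fx'],p['fy'],p['cx'],p['cy'],p['k1']]))
    return pic,d,p
def load(name):
    z=np.load(f'{name}.npz'); return z['pic'],z['d'],z['R'],z['t'],z['k']
def cloud(d,R,t,k):
    fx,fy,cx,cy,k1=k
    h,w=d.shape
    u,v=np.meshgrid(np.arange(w),np.arange(h))
    K=np.array([[fx,0,cx],[0,fy,cy],[0,0,1.]])
    pts=np.stack([u.ravel(),v.ravel()],1).astype(np.float64)[:,None]
    n=cv2.undistortPoints(pts,K,np.array([k1,0,0,0.]))[:,0]
    z=d.ravel().astype(float)
    P=np.stack([n[:,0]*z,n[:,1]*z,z],1)
    W=(P-t)@R
    W[z==0]=np.nan
    return W.reshape(h,w,3)
def proj(X,R,t,k):
    K=np.array([[k[0],0,k[2]],[0,k[1],k[3]],[0,0,1.]])
    q,_=cv2.projectPoints(np.atleast_2d(X).astype(float),cv2.Rodrigues(R)[0],t,K,np.array([k[4],0,0,0.]))
    return q[:,0]
def st():
    s=env.state(); print({a:np.round(s[a],3).tolist() for a in ('t','joints','eef_pos','tcp_rot','ft_force','opening')})
    return s
E
python3 - <<'E'
from h import *
st()
for n in('top','scene','wrist'):
    pic,d,p=grab(n); cv2.imwrite(f'pics/{n}0.png',pic[...,::-1]); print(n,np.round(p['t'],0),np.round(p['R'],2).tolist(),p['fx'],p['k1'])
E
```

```text
{'t': 0.0, 'joints': [-1.213, 0.492, 1.559, 0.0, 1.092, -0.106], 'eef_pos': [279.551, -558.817, 291.659], 'tcp_rot': [-3.14, -0.0, 0.464], 'ft_force': [-0.289, 0.077, -0.148], 'opening': 0.996}
top [ -22.  540. 1472.] [[0.02, -1.0, 0.03], [-0.99, -0.03, -0.1], [0.1, -0.02, -0.99]] 549.9149464512144 -0.03191671145929715
scene [-422. -107. 1564.] [[0.78, 0.62, -0.02], [0.34, -0.44, -0.83], [-0.53, 0.64, -0.56]] 551.1572021578835 -0.015504362008685914
wrist [-624.  -29.  391.] [[0.45, -0.89, -0.0], [-0.87, -0.43, 0.25], [-0.23, -0.11, -0.97]] 382.5125443169102 -0.0160281900223642
```

View pics/top0.png

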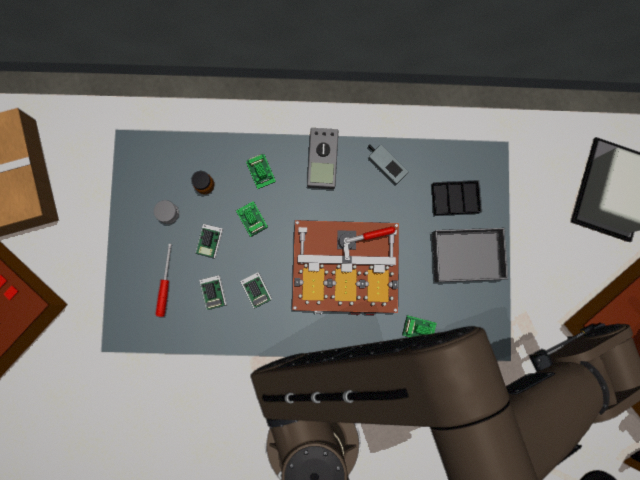

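View pics/scene0.png

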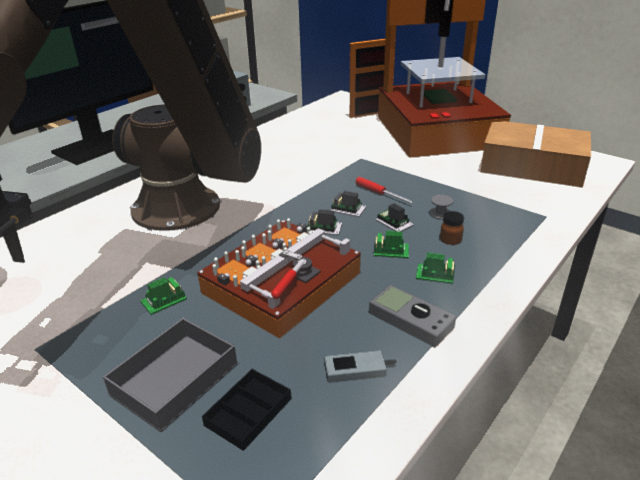

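View pics/wrist0.png

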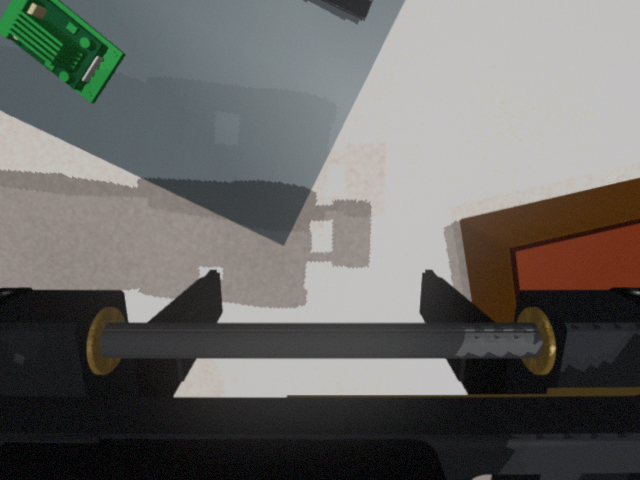

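Top view: three black modules at (209,241), (213,292) and (256,290). The green lookalikes at (261,171), (251,218) and (419,327) aren't meant. I'll enlarge the modules to tell good from reject, and locate the fixture.

Run:
```python
from h import *
pic,d,R,t,k=load('top')
a=pic[215:315,185:285]; b=cv2.resize(a,(500,500),interpolation=cv2.INTER_CUBIC)
sp,sd,sR,st_,sk=load('scene')
c=cv2.resize(sp[180:240,295:420],(750,360),interpolation=cv2.INTER_CUBIC)
cv2.imwrite('pics/crop_mod.png',b[...,::-1]);cv2.imwrite('pics/crop_mod_s.png',c[...,::-1])
f=cv2.resize(pic[210:320,285:405],(720,660))[:600]
f=cv2.resize(pic[213:320,285:410],(700,599),interpolation=cv2.INTER_CUBIC)
cv2.imwrite('pics/crop_fix.png',f[...,::-1])
W=cloud(d,R,t,k); np.save('Wtop.npy',W)
for n,(u,v) in dict(mA=(209,241),mB=(213,292),mC=(256,290),bin=(470,257),pivot=(347,241),grip=(378,235),mat=(130,200)).items():
    print(n,np.round(W[v,u],1))
```

```text
mA [533.9 289.5  48.3]
mB [398.  271.3  57.6]
mC [406.3 158.6  52.6]
bin [ 5.139e+02 -4.302e+02 -4.000e-01]
pivot [539.3 -77.5  92.6]
grip [ 556.6 -157.8   98.9]
mat [647.4 522.9   0.7]
```

View pics/crop_mod.png

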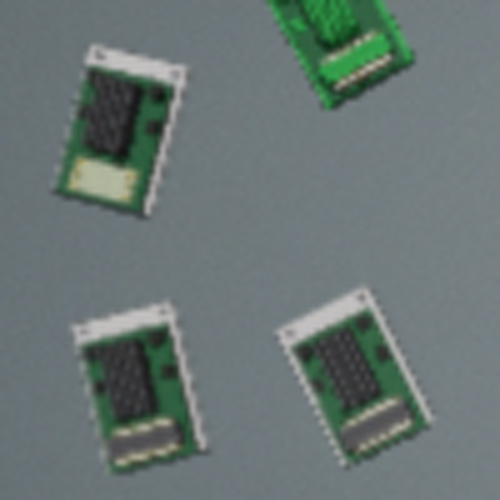

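View pics/crop_mod_s.png

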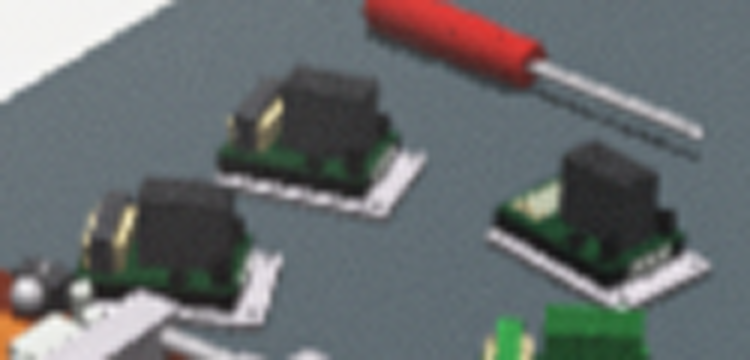

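View pics/crop_fix.png

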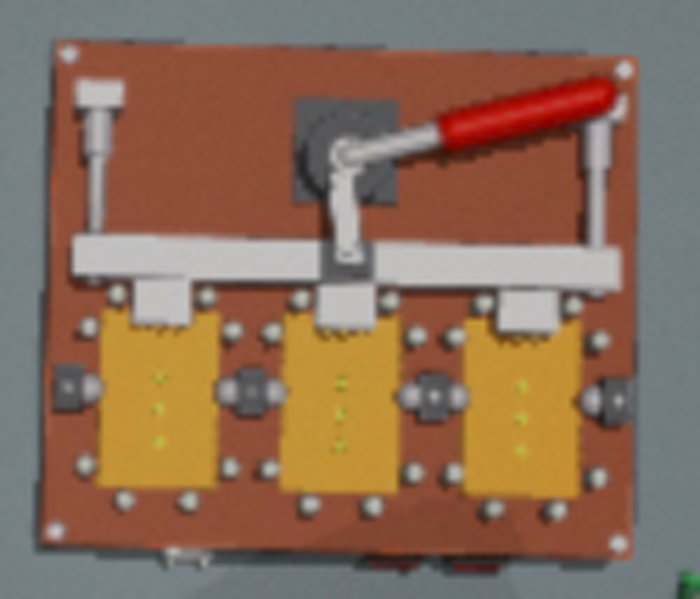

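Good, with a dark-core transformer: B at (213,292) and C at (256,290). Reject, with a pale outline: A at (209,241). Next I'll fit the poses from depth.

```bash
cat > fit.py <<'E'
from h import *
from scipy.optimize import minimize
def hmod(x,y,good):
    h=np.zeros_like(x)
    h[(abs(x)<42)&(abs(y)<28)]=6
    h[(x>-42)&(x<30)&(abs(y)<24)]=18
    if good: h[(x>-39)&(x<-21)&(abs(y)<17)]=38   # approx width
    h[(abs(x-4)<20)&(abs(y)<10)]=52
    return h
def fitmod(W,c,yaw0,good=True,z0=0,rad=75):
    P=W.reshape(-1,3); P=P[np.isfinite(P).all(1)]
    P=P[(np.hypot(*(P[:,:2]-c).T)<rad)&(P[:,2]<z0+75)]
    def f(q):
        c_,s_=np.cos(q[2]/30),np.sin(q[2]/30)
        dx,dy=P[:,0]-q[0],P[:,1]-q[1]
        # soften: mean of jittered lookups
        r=0
        for j in ((0,0),(1.5,0),(-1.5,0),(0,1.5),(0,-1.5)):
            r=r+hmod(c_*dx+s_*dy+j[0],-s_*dx+c_*dy+j[1],good)
        e=np.abs(P[:,2]-z0-r/5)
        return np.minimum(e,15).mean()
    best=None
    for dx in(-10,0,10):
      for dy in(-10,0,10):
        o=minimize(f,[c[0]+dx,c[1]+dy,yaw0*30],method='Nelder-Mead',options=dict(initial_simplex=np.array([[c[0]+dx,c[1]+dy,yaw0*30],[c[0]+dx+8,c[1]+dy,yaw0*30],[c[0]+dx,c[1]+dy+8,yaw0*30],[c[0]+dx,c[1]+dy,yaw0*30+6]])))
        if best is None or o.fun<best.fun: best=o
    return np.array([best.x[0],best.x[1],best.x[2]/30]),best.fun
E
cat > fix.py <<'E'
from h import *
pic,d,R,t,k=load('top'); W=cloud(d,R,t,k)
hsv=cv2.cvtColor(pic,cv2.COLOR_RGB2HSV)
m=(hsv[...,0]<10)&(hsv[...,1]>120)&(abs(W[...,2]-60)<8)&(abs(W[...,1]+80)<200)
P=W[m]; print(len(P),'z',np.median(P[:,2]))
r=cv2.minAreaRect(P[:,:2].astype(np.float32)); print(r); print(cv2.boxPoints(r))
# yellow pads
ys=(hsv[...,0]>14)&(hsv[...,0]<28)&(hsv[...,1]>140)&(abs(W[...,1]+80)<200)
n,l,s,c=cv2.connectedComponentsWithStats(ys.astype(np.uint8))
for i in range(1,n):
    if s[i,4]>100:
        Q=W[l==i]; print(s[i],np.nanmedian(Q,0),cv2.minAreaRect(Q[np.isfinite(Q).all(1)][:,:2].astype(np.float32)))
red=((hsv[...,0]<4)|(hsv[...,0]>176))&(hsv[...,1]>200)&(W[...,2]>80)&(abs(W[...,1]+80)<200)
Q=W[red]; print('red',len(Q),Q.mean(0)); 
if len(Q)>3:
  vx=cv2.fitLine(Q[:,:2].astype(np.float32),cv2.DIST_L2,0,.01,.01).ravel(); print(vx,np.degrees(np.arctan2(vx[1],vx[0])))
E
python3 fix.py
python3 - <<'E'
from fit import *
W=np.load('Wtop.npy')
for n,c,y,g in(('A',(533,289),-.2,False),('B',(398,271),.2,True),('C',(406,159),.5,True)):
    print(n,fitmod(W,np.array(c),y,g))
E
```

```text
4283 z 60.13265968247614
((476.29638671875, -77.47845458984375), (239.31918334960938, 279.13446044921875), 0.018747175112366676)
[[ 356.59116    62.049606]
 [ 356.68246  -217.08482 ]
 [ 596.0016   -217.00652 ]
 [ 595.9103     62.127914]]
[302 268  23  33 637] [423.23560015   8.33172591  60.47062434] ((426.75274658203125, 8.130271911621094), (56.46628952026367, 84.59757995605469), 89.10096740722656)
[335 269  22  32 643] [424.79436887 -77.12869121  60.56908044] ((426.92425537109375, -78.39692687988281), (82.26969146728516, 56.6982307434082), 1.4063496589660645)
[367 269  22  33 640] [ 422.5122806  -164.3067612    60.72335982] ((426.4074401855469, -164.2904052734375), (56.92340850830078, 84.82384490966797), 88.57049560546875)
red 205 [ 556.11857903 -157.03749048  108.49907058]
[ 9.2561239e-01 -3.7847289e-01  5.5611859e+02 -1.5703749e+02] -22.23912
A (array([ 5.39794843e+02,  2.98870665e+02, -1.96834684e-01]), np.float64(3.3872412250518584))
B (array([3.98198358e+02, 2.81725364e+02, 2.69767048e-01]), np.float64(3.482183093537953))
C (array([407.53562528, 164.21154515,   0.49319046]), np.float64(3.5231923323404515))
```

```bash
cat >> h.py <<'E'
def rel(x,y,z,yaw,s=None):
    s=s or env.state(); p=np.array(s['eef_pos']); y0=s['tcp_rot'][2]
    d=np.array([x,y,z])-p; dy=(yaw-y0+np.pi)%(2*np.pi)-np.pi
    o=[d[0]*np.cos(y0)+d[1]*np.sin(y0), d[0]*np.sin(y0)-d[1]*np.cos(y0), -d[2]]
    print('lin',np.round(o,1).tolist(),'turn',round(-dy,3)); return o,-dy
E
python3 - <<'E'
from h import *
W=np.load('Wtop.npy')
# heights around closed lever, grid
for x in range(500,600,10):
    row=[]
    for y in range(-215,-60,12):
        m=(abs(W[...,0]-x)<6)&(abs(W[...,1]-y)<7); row.append(int(np.nanmedian(W[m][:,2])) if m.sum() else -1)
    print(x,row)
a=np.radians(-75); g=np.array([539+85*np.cos(a),-77.5+85*np.sin(a)]);print(g)
rel(g[0],g[1],230,1.833)
E
```

```text
500 [61, 86, 86, 85, 86, 84, 87, 86, 89, 88, 87, 95, 93]
510 [61, 61, 64, 60, 60, 59, 60, 60, 61, 60, 59, 91, 92]
520 [60, 62, 62, 59, 60, 60, 60, 59, 59, 60, 61, 92, 93]
530 [59, 62, 64, 57, 60, 60, 58, 61, 60, 60, 69, 89, 94]
540 [60, 64, 64, 60, 59, 59, 59, 61, 60, 63, 90, 90, 88]
550 [59, 71, 79, 60, 59, 61, 79, 96, 93, 94, 91, 91, 87]
560 [59, 82, 85, 93, 97, 98, 98, 99, 93, 61, 65, 88, 86]
570 [59, 90, 99, 99, 98, 96, 92, 61, 60, 60, 61, 62, 64]
580 [59, 68, 96, 78, 60, 61, 59, 59, 59, 61, 59, 60, 60]
590 [59, 60, 60, 60, 59, 61, 60, 59, 60, 60, 61, 61, 59]
[ 560.99961883 -159.60369523]
lin [430.3, -231.2, 61.8] turn -1.369
```

>>> play_rows([
  {"linear": [430, -231, 20], "turn": -1.37},
  {"linear": [430, -231, 20], "turn": -1.37},
  {"linear": [430, -231, 20], "turn": -1.37},
  {"linear": [430, -231, 20], "turn": -1.37},
  {"linear": [430, -231, 20], "turn": -1.37},
  {"linear": [430, -231, 20], "turn": -1.37},
  {"linear": [430, -231, 20], "turn": -1.37},
  {"linear": [430, -231, 20], "turn": -1.37},
  {"linear": [430, -231, 20], "turn": -1.37},
  {"linear": [430, -231, 20], "turn": -1.37},
  {"linear": [430, -231, 60], "turn": -1.37},
  {"linear": [430, -231, 60], "turn": -1.37},
  {"linear": [430, -231, 60], "turn": -1.37},
], hand=44)

```text
t: 1.78
eef_pos: [560.8, -161.0, 233.3]
tcp_rot: [3.141, 0.001, 1.832]
ft_force: [-0.1, 0.6, -0.1]
opening: 0.461
```

Run:
```python
from h import *
st()
for n in('top','wrist'):
    pic,d,p=grab(n); cv2.imwrite(f'pics/{n}1.png',pic[...,::-1])
```

```text
{'t': 1.775, 'joints': [-0.393, 0.498, 1.729, -0.0, 0.914, -0.654], 'eef_pos': [560.838, -160.998, 233.28], 'tcp_rot': [3.141, 0.001, 1.832], 'ft_force': [-0.107, 0.635, -0.084], 'opening': 0.461}
```

View pics/wrist1.png

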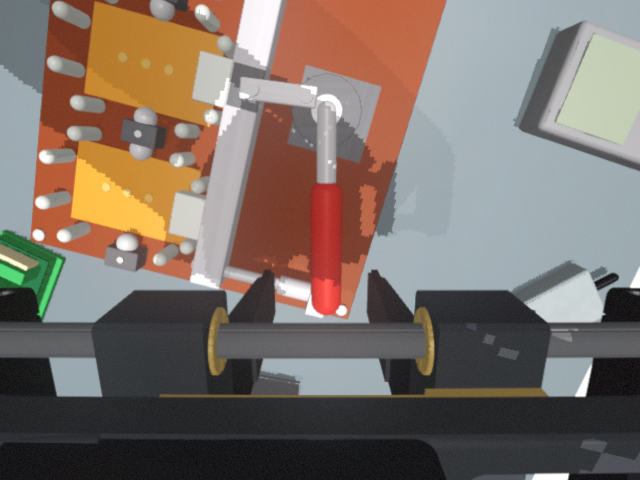

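View pics/top1.png

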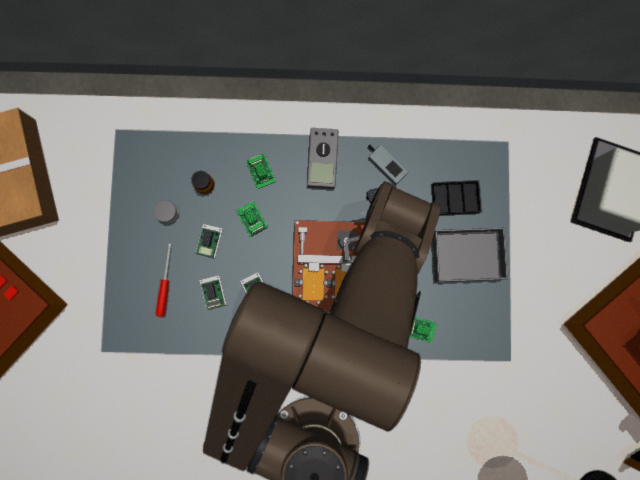

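Wrist view: the red grip (325, 185–310) lies centred between the fingers. The last two views together show the whole mat, with only three black modules. Now lowering astride the grip.

>>> play_rows([
  {"linear": [0, 0, 40], "turn": 0},
  {"linear": [0, 0, 70], "turn": 0},
  {"linear": [0, 0, 83], "turn": 0},
  {"linear": [0, 0, 83], "turn": 0},
  {"linear": [0, 0, 83], "turn": 0},
])

```text
t: 2.5
eef_pos: [561.4, -160.3, 150.5]
tcp_rot: [3.14, 0.001, 1.834]
ft_force: [-0.4, 0.4, -0.3]
opening: 0.464
```

Run:
```python
from h import *
s=st()
pv=np.array([539,-77.5]); p=np.array(s['eef_pos'][:2]); y0=s['tcp_rot'][2]; r=p-pv; print(np.hypot(*r),np.degrees(np.arctan2(r[1],r[0])))
for i in range(1,13):
    a=np.radians(9*i); c,sn=np.cos(a),np.sin(a)
    q=pv+np.array([c*r[0]-sn*r[1],sn*r[0]+c*r[1]]); d=q-p
    print(i,np.round([d[0]*np.cos(y0)+d[1]*np.sin(y0), d[0]*np.sin(y0)-d[1]*np.cos(y0)],1).tolist(),round(-a,3))
```

```text
{'t': 2.5, 'joints': [-0.391, 0.609, 1.796, -0.0, 0.735, -0.654], 'eef_pos': [561.36, -160.255, 150.508], 'tcp_rot': [3.14, 0.001, 1.834], 'ft_force': [-0.375, 0.369, -0.331], 'opening': 0.464}
85.72218973781868 -74.87990495599298
1 [1.1, 13.4] -0.157
2 [4.2, 26.5] -0.314
3 [9.4, 38.9] -0.471
4 [16.4, 50.4] -0.628
5 [25.2, 60.6] -0.785
6 [35.4, 69.3] -0.942
7 [46.9, 76.3] -1.1
8 [59.3, 81.5] -1.257
9 [72.4, 84.6] -1.414
10 [85.8, 85.6] -1.571
11 [99.2, 84.6] -1.728
12 [112.3, 81.4] -1.885
```

>>> play_rows([
  {"linear": [1.1, 13.4, 0], "turn": -0.157},
  {"linear": [4.2, 26.5, 0], "turn": -0.314},
  {"linear": [9.4, 38.9, 0], "turn": -0.471},
  {"linear": [16.4, 50.4, 0], "turn": -0.628},
  {"linear": [25.2, 60.6, 0], "turn": -0.785},
  {"linear": [35.4, 69.3, 0], "turn": -0.942},
  {"linear": [46.9, 76.3, 0], "turn": -1.1},
  {"linear": [59.3, 81.5, 0], "turn": -1.257},
  {"linear": [72.4, 84.6, 0], "turn": -1.414},
  {"linear": [85.8, 85.6, 0], "turn": -1.571},
  {"linear": [99, 84.6, 0], "turn": -1.728},
  {"linear": [99, 84.6, 0], "turn": -1.728},
  {"linear": [99, 84.6, 0], "turn": -1.728},
])

```text
t: 4.12
eef_pos: [617.2, -42.8, 149.9]
tcp_rot: [-3.141, 0.001, -2.725]
ft_force: [0.1, -0.9, 0.2]
opening: 0.461
```

Run:
```python
from h import *
st()
for n in('scene','wrist'):
    pic,d,p=grab(n); cv2.imwrite(f'pics/{n}2.png',pic[...,::-1])
```

```text
{'t': 4.125, 'joints': [-0.176, 0.648, 1.706, -0.0, 0.786, -2.163], 'eef_pos': [617.189, -42.831, 149.942], 'tcp_rot': [-3.141, 0.001, -2.725], 'ft_force': [0.094, -0.873, 0.184], 'opening': 0.461}
```

View pics/scene2.png

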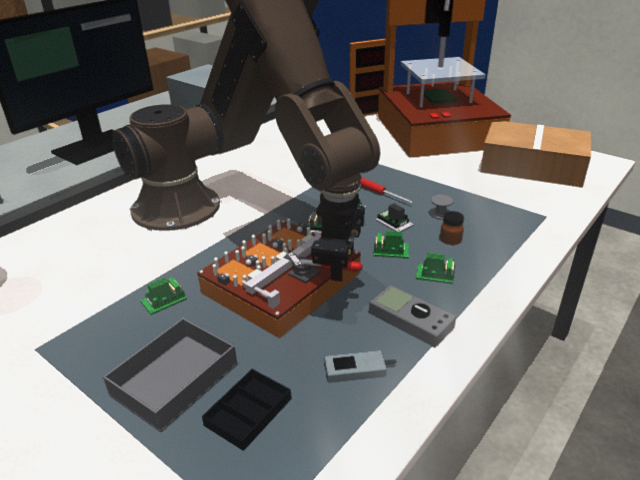

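View pics/wrist2.png

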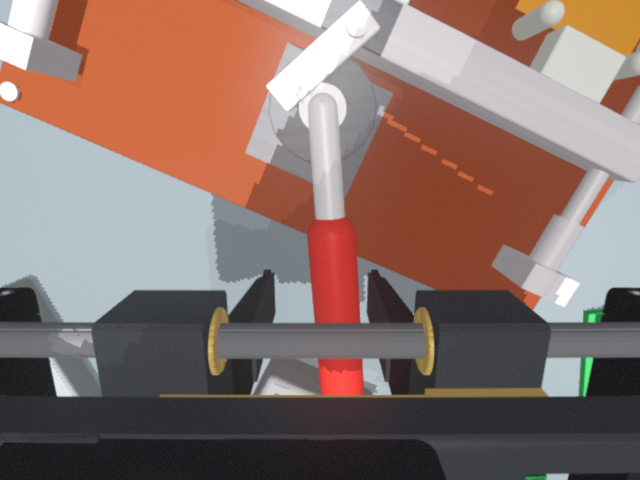

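The lever is open: the grip lies along the tool and points to +x/+y. Next I'll rise and hover over module C for a close look.

Run:
```python
from h import *
s=env.state(); p=env.camera_params('wrist'); R=np.array(p['R']); t=np.array(p['t'])
C=-R.T@t; y0=s['tcp_rot'][2]; 
Rt=np.array([[np.cos(y0),np.sin(y0),0],[np.sin(y0),-np.cos(y0),0],[0,0,-1]])
print('cam in tool',Rt.T@(C-np.array(s['eef_pos'])),'fwd',Rt.T@R[2], Rt.T@R[0])
rel(617,-43,270,s['tcp_rot'][2])
yaw=.493+np.pi
m=np.array([407.5,164.2])+4*np.array([np.cos(.493),np.sin(.493)])
h=m-55*np.array([np.cos(yaw),np.sin(yaw)]); print(h)
rel(h[0],h[1],260,yaw)
```

```text
cam in tool [ 70.77735905   0.28338678 -93.19154722] fwd [-2.51648919e-01 -3.06184264e-04  9.67818541e-01] [5.04202996e-04 9.99999773e-01 4.47466457e-04]
lin [0.0, 0.0, -120.5] turn -0.0
[459.47410374 192.12297513]
lin [48.7, 278.8, -110.5] turn -0.076
```

>>> play_rows([
  {"linear": [0, 0, -50], "turn": 0},
  {"linear": [0, 0, -100], "turn": 0},
  {"linear": [49, 279, -110], "turn": -0.08},
  {"linear": [49, 279, -110], "turn": -0.08},
  {"linear": [49, 279, -110], "turn": -0.08},
  {"linear": [49, 279, -110], "turn": -0.08},
  {"linear": [49, 279, -110], "turn": -0.08},
  {"linear": [49, 279, -110], "turn": -0.08},
  {"linear": [49, 279, -110], "turn": -0.08},
  {"linear": [49, 279, -110], "turn": -0.08},
], hand=60)

```text
t: 5.48
eef_pos: [459.0, 191.4, 259.1]
tcp_rot: [-3.141, -0.0, -2.643]
ft_force: [-0.8, -0.5, -0.4]
opening: 0.629
```

```bash
cat > look.py <<'E'
import sys
from fit import *
# look.py tag x y yaw good z0
s=st()
pic,d,p=grab('wrist'); cv2.imwrite(f'pics/wrist{sys.argv[1]}.png',pic[...,::-1])
_,d,R,t,k=load('wrist'); W=cloud(d,R,t,k)
z0=float(sys.argv[6]) if len(sys.argv)>6 else 0
m,e=fitmod(W,np.array([float(sys.argv[2]),float(sys.argv[3])]),float(sys.argv[4]),sys.argv[5]=='1',z0)
print('mod',np.round(m,3).tolist(),'err',round(e,2))
c,sn=np.cos(m[2]),np.sin(m[2])
hs=m[:2]+4*np.array([c,sn]); print('hs',np.round(hs,1))
img=pic[...,::-1].copy()
for h,cs in((6,[(-42,-28),(42,-28),(42,28),(-42,28)]),(52,[(-16,-10),(24,-10),(24,10),(-16,10)])):
    X=[[m[0]+c*a-sn*b,m[1]+sn*a+c*b,z0+h] for a,b in cs]
    cv2.polylines(img,[np.round(proj(X,R,t,k)).astype(int).reshape(-1,1,2)],True,(255,0,255) if h==6 else (0,255,255),1)
cv2.imwrite(f'pics/wrist{sys.argv[1]}_fit.png',img)
for q in (0,np.pi):
  o,_=rel(hs[0],hs[1],s['eef_pos'][2],m[2]+q,s)
E
python3 look.py 3 407 164 0.49 1
python3 - <<'E'
from h import *
pic,d,p=grab('top'); cv2.imwrite('pics/top3.png',pic[...,::-1])
E
```

```text
{'t': 5.475, 'joints': [0.262, 0.352, 1.906, -0.0, 0.883, -1.807], 'eef_pos': [458.981, 191.4, 259.088], 'tcp_rot': [-3.141, -0.0, -2.643], 'ft_force': [-0.836, -0.479, -0.438], 'opening': 0.629}
mod [407.687, 165.712, 0.5] err 3.28
hs [411.2 167.6]
lin [53.3, 2.0, -0.0] turn 3.14
lin [53.3, 2.0, -0.0] turn -0.002
```

View pics/wrist3_fit.png

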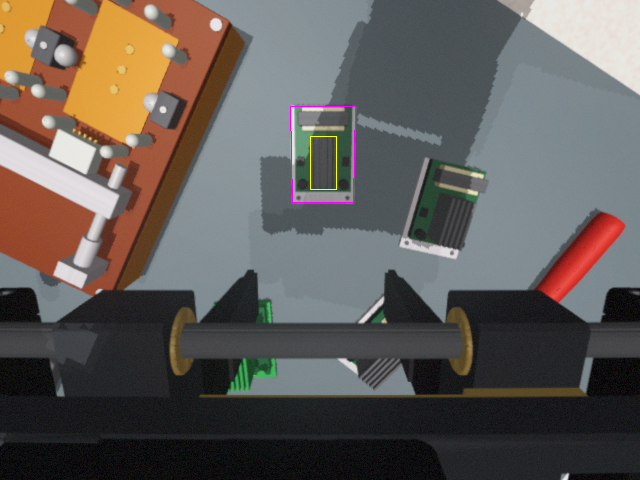

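View pics/top3.png

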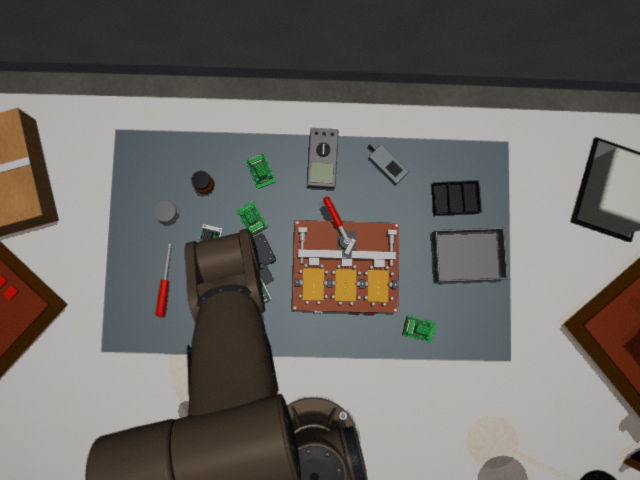

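Wrist view: module C (323,155) is a good one, with the transformer at (323,118), and the fitted outlines match it. In the top view the lever is open. Grasping C.

>>> play_rows([
  {"linear": [53.3, 2, 20], "turn": 0},
  {"linear": [53.3, 2, 60], "turn": 0},
  {"linear": [53.3, 2, 90], "turn": 0},
  {"linear": [53.3, 2, 120], "turn": 0},
  {"linear": [53.3, 2, 145], "turn": 0},
  {"linear": [53.3, 2, 157], "turn": 0},
  {"linear": [53.3, 2, 157], "turn": 0},
  {"linear": [53.3, 2, 157], "turn": 0},
])

```text
t: 6.58
eef_pos: [410.9, 168.5, 102.9]
tcp_rot: [-3.141, 0.001, -2.642]
ft_force: [-0.4, -0.8, 0.5]
opening: 0.63
```

>>> play_rows([
  {"linear": [0, 0, 0], "turn": 0},
  {"linear": [0, 0, 0], "turn": 0},
  {"linear": [0, 0, 0], "turn": 0},
  {"linear": [0, 0, 0], "turn": 0},
  {"linear": [0, 0, 0], "turn": 0},
  {"linear": [0, 0, 0], "turn": 0},
], hand=5)

```text
t: 7.32
eef_pos: [410.6, 168.5, 102.2]
tcp_rot: [-3.141, 0.0, -2.641]
ft_force: [0.9, -1.0, 1.3]
opening: 0.21
```

```bash
cat > pads.py <<'E'
from h import *
import sys
pic,d,R,t,k=load(sys.argv[1] if len(sys.argv)>1 else 'wrist')
d2=np.full_like(d,1.0); fx=k
# intersect pixel rays with z=60
W1=cloud(np.ones_like(d),R,t,k); C=-R.T@t; D=W1-C
X=C+D*((60-C[2])/D[...,2])[...,None]
hsv=cv2.cvtColor(pic,cv2.COLOR_RGB2HSV)
ys=((hsv[...,0]>14)&(hsv[...,0]<28)&(hsv[...,1]>140)).astype(np.uint8)
n,l,s,c=cv2.connectedComponentsWithStats(ys)
for i in range(1,n):
    if s[i,4]>400:
        Q=X[l==i][:,:2].astype(np.float32)
        Q=Q[(abs(Q[:,1]+77)<160)]
        if len(Q)>100: print(s[i],[np.round(a,2) for a in cv2.minAreaRect(Q)],np.round(np.percentile(Q,[.5,99.5],axis=0),1).tolist())
E
python3 pads.py; python3 pads.py top
python3 - <<'E'
from h import *
s=st(); rel(s['eef_pos'][0],s['eef_pos'][1],230,s['tcp_rot'][2],s); rel(430.7,8.3,230,np.pi,s)
E
```

```text
[   0    0   54   81 2654] [array([435.84, -57.48]), array([58.93, 36.62]), np.float64(17.42)] [[404.2, -80.4], [466.9, -48.5]]
[  63    0  116  144 9257] [array([426.52,   9.75]), array([84.59, 56.64]), np.float64(0.03)] [[384.6, -18.2], [468.3, 37.6]]
[ 165   30   79  154 1479] [array([420.35,  73.15]), array([119.94,  12.02]), np.float64(0.1)] [[361.9, 67.2], [478.1, 78.9]]
[302 268  23  33 679] [array([426.78,   8.12]), array([56.46, 84.64]), np.float64(89.09)] [[385.6, -19.4], [468.5, 36.4]]
[335 269  22  32 680] [array([426.84, -78.33]), array([82.22, 55.94]), np.float64(1.26)] [[385.3, -106.0], [468.3, -49.8]]
[367 268  22  34 679] [array([ 428.82, -163.43]), array([87.78, 55.99]), np.float64(0.72)] [[384.8, -191.9], [468.1, -135.7]]
{'t': 7.325, 'joints': [0.24, 0.569, 2.167, -0.0, 0.406, -1.83], 'eef_pos': [410.572, 168.497, 102.25], 'tcp_rot': [-3.141, 0.0, -2.641], 'ft_force': [0.855, -1.014, 1.29], 'opening': 0.21}
lin [-0.0, 0.0, -127.8] turn -0.0
lin [59.2, -150.2, -127.8] turn 0.5
```

>>> play_rows([
  {"linear": [0, 0, -20], "turn": 0},
  {"linear": [0, 0, -60], "turn": 0},
  {"linear": [0, 0, -100], "turn": 0},
  {"linear": [0, 0, -128], "turn": 0},
  {"linear": [20, -40, -128], "turn": 0.12},
  {"linear": [40, -90, -128], "turn": 0.3},
  {"linear": [59, -130, -128], "turn": 0.45},
  {"linear": [58.6, -149.3, -128], "turn": 0.5},
  {"linear": [58.6, -149.3, -128], "turn": 0.5},
  {"linear": [58.6, -149.3, -128], "turn": 0.5},
  {"linear": [58.6, -149.3, -128], "turn": 0.5},
  {"linear": [58.6, -149.3, -128], "turn": 0.5},
])

```text
t: 8.82
eef_pos: [430.6, 10.1, 230.2]
tcp_rot: [-3.142, -0.0, -3.14]
ft_force: [0.3, -0.1, -2.7]
opening: 0.206
```

```bash
python3 - <<'E'
from h import *
st()
pic,d,p=grab('wrist'); cv2.imwrite('pics/wrist4.png',pic[...,::-1])
E
python3 pads.py
```

```text
{'t': 8.825, 'joints': [-0.13, 0.309, 2.087, -0.0, 0.746, -1.703], 'eef_pos': [430.577, 10.059, 230.24], 'tcp_rot': [-3.142, -0.0, -3.14], 'ft_force': [0.301, -0.143, -2.708], 'opening': 0.206}
[  30  177   94  115 8170] [array([ 426.52, -162.38]), array([56.83, 84.13]), np.float64(90.0)] [[385.1, -190.4], [468.4, -134.5]]
[ 154  177   88  116 8611] [array([426.72, -76.01]), array([84.42, 56.89]), np.float64(0.04)] [[384.5, -104.1], [467.3, -48.3]]
[ 280  177   82   14 1061] [array([388.83,  10.05]), array([ 8.89, 55.68]), np.float64(0.12)] [[384.4, -17.6], [393.3, 37.8]]
```

View pics/wrist4.png

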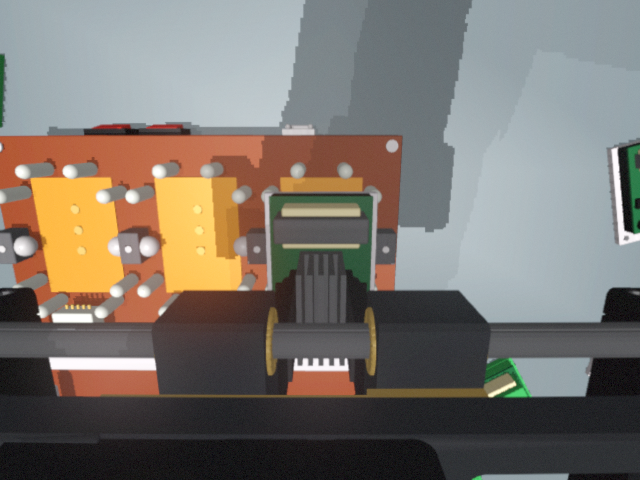

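```bash
cat > held.py <<'E'
import sys
from h import *
# overlay of expected held module at given world pose x y yaw z0
pic,d,R,t,k=load('wrist'); img=pic[...,::-1].copy()
x,y,yaw,z0=map(float,sys.argv[1:5]); c,s=np.cos(yaw),np.sin(yaw)
for h,cs in((6,[(-42,-28),(42,-28),(42,28),(-42,28)]),(18,[(-42,-24),(30,-24),(30,24),(-42,24)]),(52,[(-16,-10),(24,-10),(24,10),(-16,10)])):
    X=[[x+c*a-s*b,y+s*a+c*b,z0+h] for a,b in cs]
    cv2.polylines(img,[np.round(proj(X,R,t,k)).astype(int).reshape(-1,1,2)],True,(255,0,255) if h==6 else (0,255,255),1)
img=cv2.resize(img[150:400,200:440],(768,800))[:600]
cv2.imwrite(sys.argv[5],img)
E
python3 held.py 426.6 10.06 0 128.2 pics/held4.png
```

```text
(no output)
```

View pics/held4.png

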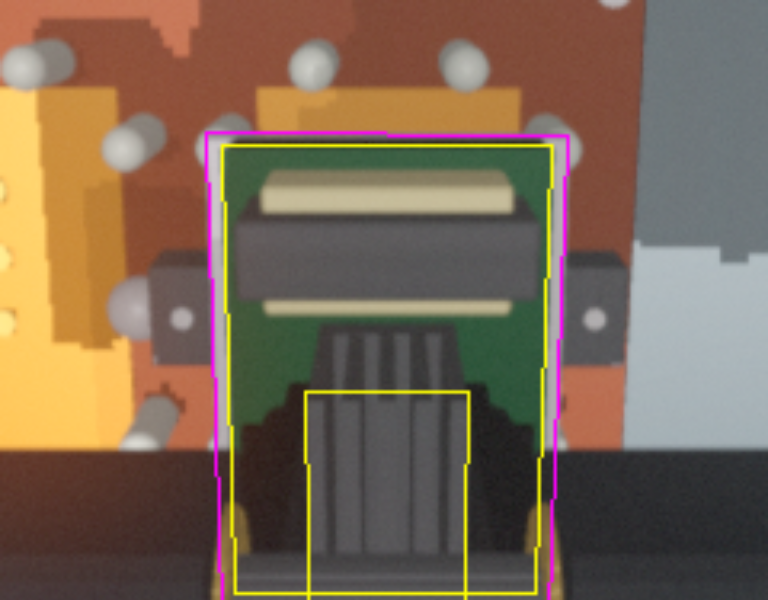

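The held module sits within about 1 mm of the bay 1 prediction. Inserting.

>>> play_rows([
  {"linear": [0, 0, 25], "turn": 0},
  {"linear": [0, 0, 42], "turn": 0},
  {"linear": [0, 0, 50], "turn": 0},
  {"linear": [0, 0, 54], "turn": 0},
  {"linear": [0, 0, 58], "turn": 0},
  {"linear": [0, 0, 62], "turn": 0},
  {"linear": [0, 0, 65], "turn": 0},
  {"linear": [0, 0, 67], "turn": 0},
  {"linear": [0, 0, 69], "turn": 0},
  {"linear": [0, 0, 69], "turn": 0},
  {"linear": [0, 0, 69], "turn": 0},
])

```text
t: 10.25
eef_pos: [430.1, 9.6, 160.8]
tcp_rot: [3.141, -0.002, -3.142]
ft_force: [-1.5, 5.6, -10.4]
opening: 0.21
```

```bash
python3 - <<'E'
from h import *
st()
pic,d,p=grab('wrist'); cv2.imwrite('pics/wrist5.png',pic[...,::-1])
E
python3 held.py 426.6 10.06 0 60 pics/held5.png
```

```text
{'t': 10.25, 'joints': [-0.132, 0.437, 2.157, 0.0, 0.55, -1.703], 'eef_pos': [430.12, 9.564, 160.827], 'tcp_rot': [3.141, -0.002, -3.142], 'ft_force': [-1.52, 5.582, -10.379], 'opening': 0.21}
```

View pics/held5.png

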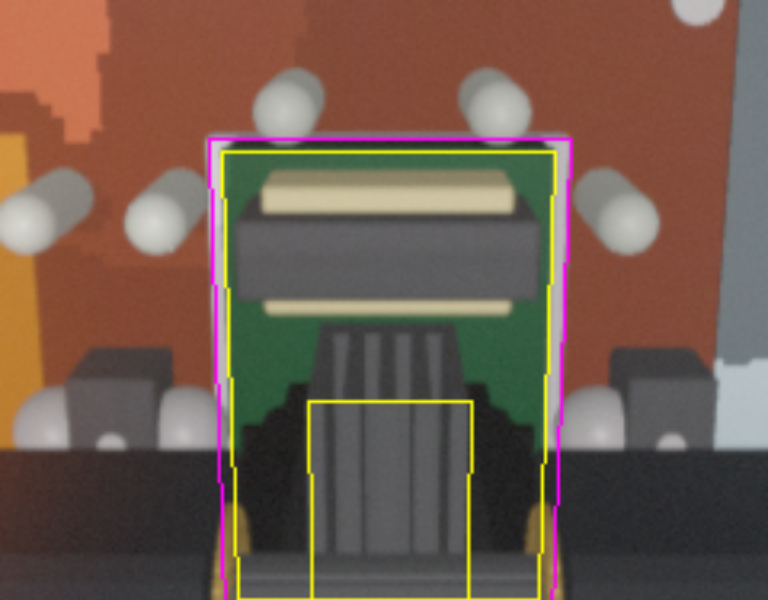

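>>> play_rows([
  {"linear": [0, 0, 0], "turn": 0},
  {"linear": [0, 0, 0], "turn": 0},
  {"linear": [0, 0, 0], "turn": 0},
  {"linear": [0, 0, -20], "turn": 0},
  {"linear": [0, 0, -60], "turn": 0},
  {"linear": [0, 0, -100], "turn": 0},
  {"linear": [-50, 0, -100], "turn": 0},
  {"linear": [-50, 0, -100], "turn": 0},
  {"linear": [-50, 0, -100], "turn": 0},
], hand=34)

```text
t: 11.42
eef_pos: [480.1, 9.4, 260.9]
tcp_rot: [-3.142, -0.001, -3.141]
ft_force: [-0.1, 0.3, 0.6]
opening: 0.356
```

```bash
python3 look.py 6 426 9.5 0 1 60
python3 - <<'E'
from h import *
pic,d,R,t,k=load('wrist'); W=cloud(d,R,t,k)
m=(abs(W[...,0]-430)<14)&(abs(W[...,1]-9.7)<7); print('hs top z',np.nanmedian(W[m][:,2]))
pic,d,p=grab('top'); cv2.imwrite('pics/top6.png',pic[...,::-1])
E
```

```text
{'t': 11.425, 'joints': [-0.118, 0.327, 1.941, -0.0, 0.874, -1.689], 'eef_pos': [480.112, 9.41, 260.873], 'tcp_rot': [-3.142, -0.001, -3.141], 'ft_force': [-0.147, 0.267, 0.629], 'opening': 0.356}
mod [426.575, 10.018, -0.001] err 4.6
hs [430.6  10. ]
lin [49.5, 0.6, -0.0] turn -3.14
lin [49.5, 0.6, -0.0] turn 0.002
hs top z 112.02314418159398
```

View pics/wrist6_fit.png

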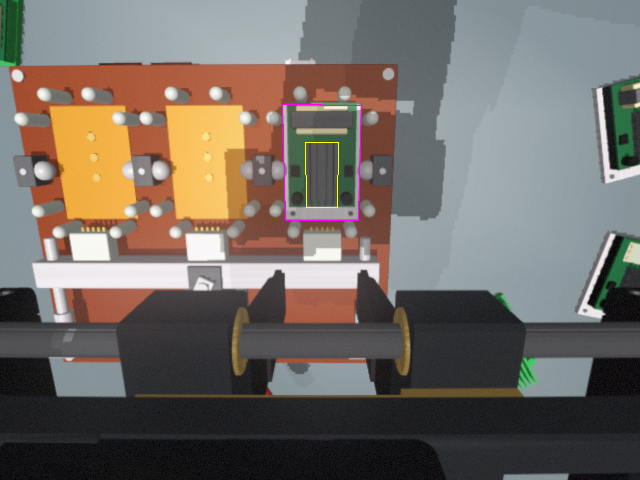

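View pics/top6.png

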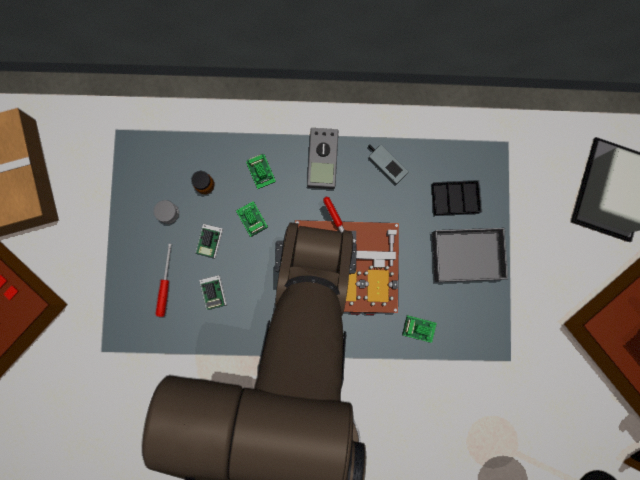

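Module C is home in bay 1: the heat-sink top is at 112 mm, the expected height for a seated module. Next is good module B, still at (213,292) in the top view.

Run:
```python
from h import *
yaw=.27+np.pi
m=np.array([398.2,283])+4*np.array([np.cos(.27),np.sin(.27)])
h=m-53*np.array([np.cos(yaw),np.sin(yaw)]); print(h)
rel(h[0],h[1],260,yaw)
```

```text
[453.13494109 298.20369189]
lin [26.7, 288.8, 1.0] turn -0.27
```

>>> play_rows([
  {"linear": [27, 289, 0], "turn": -0.27},
  {"linear": [27, 289, 0], "turn": -0.27},
  {"linear": [27, 289, 0], "turn": -0.27},
  {"linear": [27, 289, 0], "turn": -0.27},
  {"linear": [27, 289, 0], "turn": -0.27},
  {"linear": [27, 289, 0], "turn": -0.27},
  {"linear": [27, 289, 0], "turn": -0.27},
  {"linear": [27, 289, 0], "turn": -0.27},
  {"linear": [27, 289, 0], "turn": -0.27},
], hand=60)

```text
t: 12.65
eef_pos: [453.9, 297.5, 261.3]
tcp_rot: [-3.141, 0.0, -2.873]
ft_force: [-0.3, -0.4, 0.1]
opening: 0.629
```

```bash
python3 look.py 7 398 283 0.27 1 0
```

```text
{'t': 12.65, 'joints': [0.458, 0.41, 1.798, -0.0, 0.933, -1.381], 'eef_pos': [453.912, 297.496, 261.331], 'tcp_rot': [-3.141, 0.0, -2.873], 'ft_force': [-0.277, -0.447, 0.073], 'opening': 0.629}
mod [398.773, 283.296, 0.274] err 3.29
hs [402.6 284.4]
lin [52.9, 1.0, -0.0] turn 3.136
lin [52.9, 1.0, -0.0] turn -0.005
```

View pics/wrist7_fit.png

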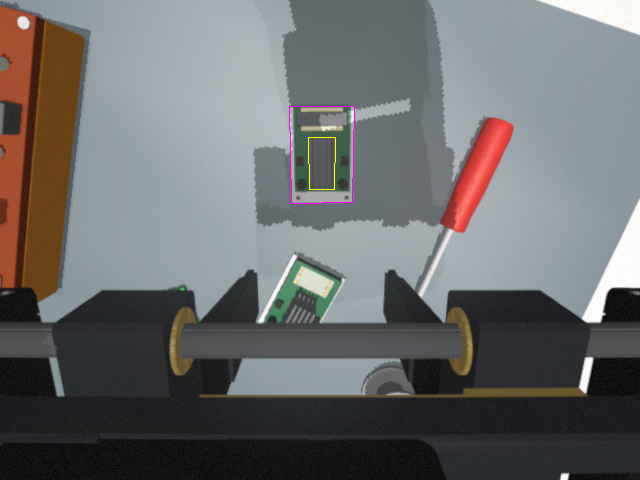

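Module B (321,155) fits well and its transformer is present at (321,118). The reject at (305,290) stays clear of the fingers. Grasping B.

>>> play_rows([
  {"linear": [52.9, 1, 20], "turn": -0.005},
  {"linear": [52.9, 1, 60], "turn": -0.005},
  {"linear": [52.9, 1, 90], "turn": -0.005},
  {"linear": [52.9, 1, 120], "turn": -0.005},
  {"linear": [52.9, 1, 145], "turn": -0.005},
  {"linear": [52.9, 1, 158.5], "turn": -0.005},
  {"linear": [52.9, 1, 158.5], "turn": -0.005},
  {"linear": [52.9, 1, 158.5], "turn": -0.005},
  {"linear": [52.9, 1, 158.5], "turn": -0.005},
])

```text
t: 13.82
eef_pos: [402.7, 285.3, 103.5]
tcp_rot: [3.141, 0.001, -2.866]
ft_force: [0.7, -0.6, 0.4]
opening: 0.633
```

>>> play_rows([
  {"linear": [0, 0, 0], "turn": 0},
  {"linear": [0, 0, 0], "turn": 0},
  {"linear": [0, 0, 0], "turn": 0},
  {"linear": [0, 0, 0], "turn": 0},
  {"linear": [0, 0, 0], "turn": 0},
  {"linear": [0, 0, 0], "turn": 0},
], hand=5)

```text
t: 14.58
eef_pos: [402.4, 285.2, 102.7]
tcp_rot: [-3.141, -0.0, -2.866]
ft_force: [-0.2, -0.8, 1.2]
opening: 0.209
```

Run:
```python
from h import *
s=st(); rel(430.6,-76,230,np.pi,s); rel(430.6,-76,230,np.pi-1e-3,s)
```

```text
{'t': 14.575, 'joints': [0.483, 0.604, 2.047, -0.0, 0.491, -1.363], 'eef_pos': [402.402, 285.21, 102.677], 'tcp_rot': [-3.141, -0.0, -2.866], 'ft_force': [-0.245, -0.845, 1.163], 'opening': 0.209}
lin [71.0, -355.3, -127.3] turn 0.275
lin [71.0, -355.3, -127.3] turn 0.276
```

>>> play_rows([
  {"linear": [0, 0, -20], "turn": 0},
  {"linear": [0, 0, -60], "turn": 0},
  {"linear": [0, 0, -110], "turn": 0},
  {"linear": [0, 0, -155], "turn": 0},
  {"linear": [10, -50, -155], "turn": 0.04},
  {"linear": [24, -110, -155], "turn": 0.1},
  {"linear": [36, -170, -155], "turn": 0.15},
  {"linear": [48, -230, -155], "turn": 0.2},
  {"linear": [60, -290, -155], "turn": 0.25},
  {"linear": [69, -335, -155], "turn": 0.275},
  {"linear": [71, -355.3, -155], "turn": 0.275},
  {"linear": [71, -355.3, -155], "turn": 0.275},
  {"linear": [71, -355.3, -140], "turn": 0.275},
  {"linear": [71, -355.3, -128], "turn": 0.275},
  {"linear": [71, -355.3, -128], "turn": 0.275},
  {"linear": [71, -355.3, -128], "turn": 0.275},
])

```text
t: 16.58
eef_pos: [430.8, -75.7, 230.9]
tcp_rot: [-3.141, 0.0, -3.141]
ft_force: [-0.2, -0.1, -2.3]
opening: 0.208
```

```bash
python3 - <<'E'
from h import *
s=st()
pic,d,p=grab('wrist'); cv2.imwrite('pics/wrist8.png',pic[...,::-1]); rel(430.6,-76,230,np.pi,s)
E
python3 pads.py; python3 held.py 426.6 -76 0 127.5 pics/held8.png
```

```text
{'t': 16.575, 'joints': [-0.325, 0.316, 2.072, -0.0, 0.753, -1.897], 'eef_pos': [430.767, -75.692, 230.94], 'tcp_rot': [-3.141, 0.0, -3.141], 'ft_force': [-0.202, -0.138, -2.307], 'opening': 0.208}
lin [0.2, -0.3, 0.9] turn 0.001
[ 154  177   88  115 7074] [array([ 426.54, -162.02]), array([83.83, 56.82]), np.float64(0.14)] [[384.7, -190.2], [467.7, -134.1]]
[ 280  177   82   13 1034] [array([388.75, -75.72]), array([ 8.23, 55.92]), np.float64(0.07)] [[384.6, -103.6], [392.9, -47.9]]
```

View pics/held8.png

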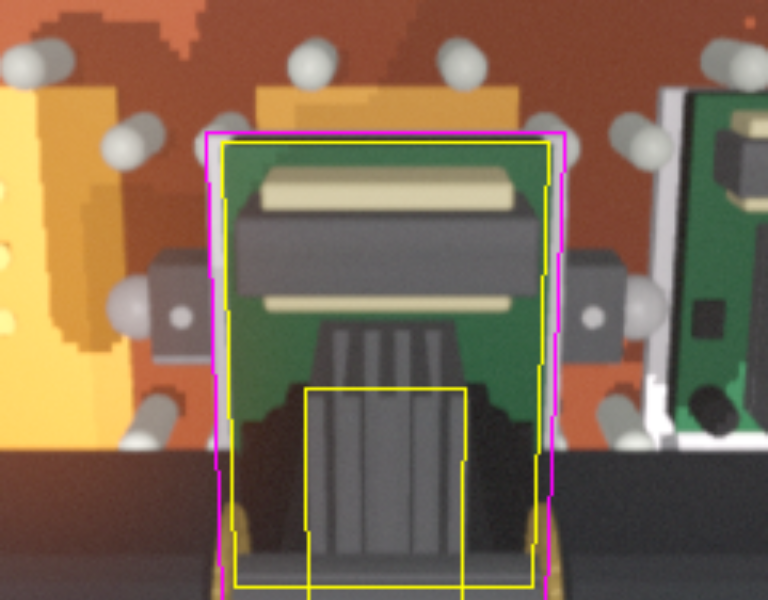

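Module B is aligned over bay 2 and the outlines agree to about 1 mm. Inserting.

>>> play_rows([
  {"linear": [0, 0, 25], "turn": 0},
  {"linear": [0, 0, 42], "turn": 0},
  {"linear": [0, 0, 50], "turn": 0},
  {"linear": [0, 0, 54], "turn": 0},
  {"linear": [0, 0, 58], "turn": 0},
  {"linear": [0, 0, 62], "turn": 0},
  {"linear": [0, 0, 65], "turn": 0},
  {"linear": [0, 0, 67], "turn": 0},
  {"linear": [0, 0, 69], "turn": 0},
  {"linear": [0, 0, 69], "turn": 0},
  {"linear": [0, 0, 69], "turn": 0},
])

```text
t: 18.0
eef_pos: [430.2, -75.8, 161.4]
tcp_rot: [3.141, -0.001, -3.141]
ft_force: [-1.3, 0.7, -11.0]
opening: 0.213
```

>>> play_rows([
  {"linear": [0, 0, 0], "turn": 0},
  {"linear": [0, 0, 0], "turn": 0},
  {"linear": [0, 0, 0], "turn": 0},
  {"linear": [0, 0, -20], "turn": 0},
  {"linear": [0, 0, -60], "turn": 0},
  {"linear": [0, 0, -100], "turn": 0},
  {"linear": [-50, 0, -100], "turn": 0},
  {"linear": [-50, 0, -100], "turn": 0},
  {"linear": [-50, 0, -100], "turn": 0},
], hand=34)

```text
t: 19.12
eef_pos: [480.1, -75.8, 261.4]
tcp_rot: [3.141, -0.001, -3.141]
ft_force: [-1.0, 0.3, -0.8]
opening: 0.357
```

```bash
python3 look.py 9 426 -76 0 1 60
python3 - <<'E'
from h import *
pic,d,R,t,k=load('wrist'); W=cloud(d,R,t,k)
for y in(10,-76):
  m=(abs(W[...,0]-430)<14)&(abs(W[...,1]-y)<7); print('hs top z',np.nanmedian(W[m][:,2]))
pic,d,p=grab('top'); cv2.imwrite('pics/top9.png',pic[...,::-1])
E
```

```text
{'t': 19.125, 'joints': [-0.293, 0.335, 1.928, -0.0, 0.88, -1.864], 'eef_pos': [480.077, -75.788, 261.394], 'tcp_rot': [3.141, -0.001, -3.141], 'ft_force': [-0.978, 0.326, -0.828], 'opening': 0.357}
mod [425.872, -75.834, -0.001] err 5.12
hs [429.9 -75.8]
lin [50.2, -0.0, -0.0] turn -3.14
lin [50.2, -0.0, -0.0] turn 0.001
hs top z 112.03564021236531
hs top z 112.1176697471103
```

View pics/wrist9_fit.png

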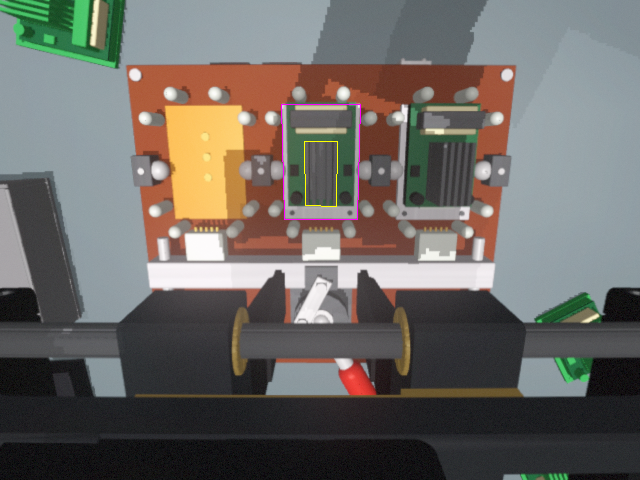

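View pics/top9.png

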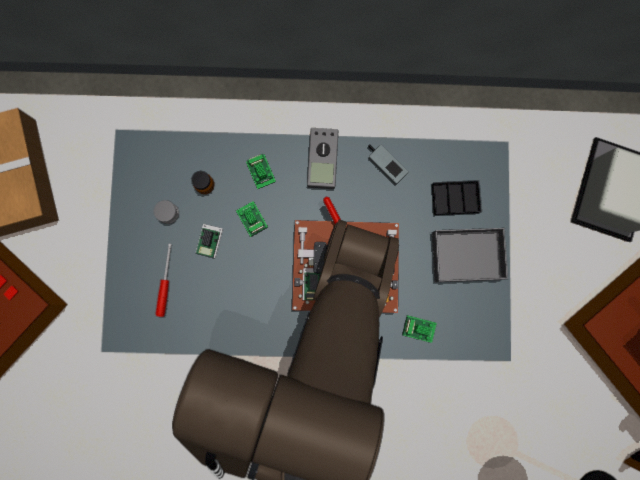

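Both good modules are home in bays 1 and 2, with heat-sink tops at 112.0 and 112.1 mm and the lever still open. Now the reject A at (209,241). I'll also measure the bin.

Run:
```python
from h import *
from fit import *
pic,d,R,t,k=load('top'); W=cloud(d,R,t,k)
m=(abs(W[...,2]-50)<7)&(abs(W[...,1]+430)<130)&(abs(W[...,0]-510)<110)
print(cv2.minAreaRect(W[m][:,:2].astype(np.float32)), np.percentile(W[m],[1,99],axis=0))
mm,e=fitmod(W,np.array([537,298.]),-.2,False); print(mm,e)
yaw=mm[2]+np.pi
h=mm[:2]-(53-4)*np.array([np.cos(yaw),np.sin(yaw)]); h[1]+=1.5; print(h)
rel(h[0],h[1],262,yaw)
```

```text
((517.3594360351562, -417.85614013671875), (140.7948760986328, 192.72413635253906), 3.5680601596832275) [[ 442.87896441 -515.21175033   43.22163778]
 [ 590.74885333 -319.86838554   56.53308746]]
[ 5.39908001e+02  2.98735674e+02 -1.89914718e-01] 3.4562417618440096
[588.0269973  290.98569138]
lin [-108.3, 366.8, -0.5] turn 0.19
```

>>> play_rows([
  {"linear": [-108, 367, 0], "turn": 0.19},
  {"linear": [-108, 367, 0], "turn": 0.19},
  {"linear": [-108, 367, 0], "turn": 0.19},
  {"linear": [-108, 367, 0], "turn": 0.19},
  {"linear": [-108, 367, 0], "turn": 0.19},
  {"linear": [-108, 367, 0], "turn": 0.19},
  {"linear": [-108, 367, 0], "turn": 0.19},
  {"linear": [-108, 367, 0], "turn": 0.19},
  {"linear": [-108, 367, 0], "turn": 0.19},
  {"linear": [-108, 367, 0], "turn": 0.19},
], hand=60)

```text
t: 20.48
eef_pos: [588.6, 289.5, 262.1]
tcp_rot: [-3.141, 0.0, 2.95]
ft_force: [0.1, 0.2, 0.4]
opening: 0.633
```

```bash
python3 look.py 10 540 300 -0.19 0 0
```

```text
{'t': 20.475, 'joints': [0.357, 0.564, 1.511, -0.0, 1.066, -1.023], 'eef_pos': [588.56, 289.547, 262.053], 'tcp_rot': [-3.141, 0.0, 2.95], 'ft_force': [0.108, 0.24, 0.428], 'opening': 0.633}
mod [540.052, 299.807, -0.208] err 3.25
hs [544. 299.]
lin [45.6, 0.8, -0.0] turn -3.125
lin [45.6, 0.8, -0.0] turn 0.017
```

View pics/wrist10_fit.png

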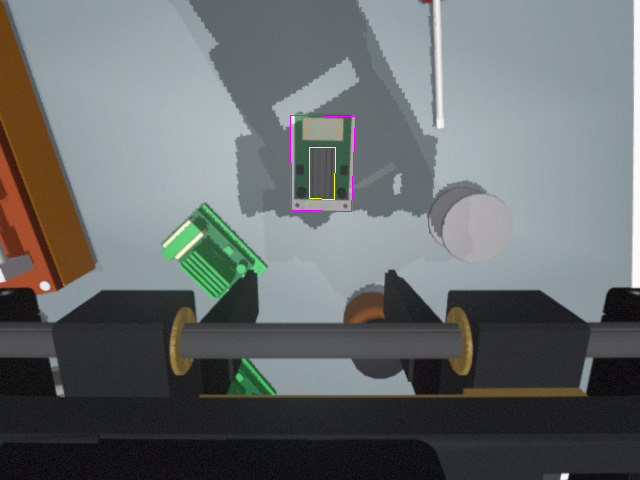

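Reject A (322,165) shows the pale empty outline at (322,128), so it is the reject. The fit is good. Grasping.

>>> play_rows([
  {"linear": [45.6, 0.8, 10], "turn": 0.017},
  {"linear": [45.6, 0.8, 50], "turn": 0.017},
  {"linear": [45.6, 0.8, 90], "turn": 0.017},
  {"linear": [45.6, 0.8, 120], "turn": 0.017},
  {"linear": [45.6, 0.8, 145], "turn": 0.017},
  {"linear": [45.6, 0.8, 159], "turn": 0.017},
  {"linear": [45.6, 0.8, 159], "turn": 0.017},
  {"linear": [45.6, 0.8, 159], "turn": 0.017},
  {"linear": [45.6, 0.8, 159], "turn": 0.017},
])

```text
t: 21.65
eef_pos: [544.2, 300.5, 103.7]
tcp_rot: [3.141, 0.001, 2.935]
ft_force: [0.5, 0.5, 0.3]
opening: 0.628
```

>>> play_rows([
  {"linear": [0, 0, 0], "turn": 0},
  {"linear": [0, 0, 0], "turn": 0},
  {"linear": [0, 0, 0], "turn": 0},
  {"linear": [0, 0, 0], "turn": 0},
  {"linear": [0, 0, 0], "turn": 0},
  {"linear": [0, 0, 0], "turn": 0},
  {"linear": [0, 0, -40], "turn": 0},
  {"linear": [0, 0, -100], "turn": 0},
  {"linear": [0, 0, -160], "turn": 0},
  {"linear": [0, 0, -170], "turn": 0},
], hand=5)

```text
t: 22.9
eef_pos: [544.5, 300.8, 276.7]
tcp_rot: [3.138, 0.005, 2.935]
ft_force: [-0.9, -0.5, -2.4]
opening: 0.206
```

Run:
```python
from h import *
s=st(); rel(519,-418,272,np.pi,s)
```

```text
{'t': 22.9, 'joints': [0.399, 0.5, 1.588, -0.0, 1.047, -0.966], 'eef_pos': [544.542, 300.779, 276.662], 'tcp_rot': [3.138, 0.005, 2.935], 'ft_force': [-0.924, -0.533, -2.391], 'opening': 0.206}
lin [-122.5, -708.7, 4.7] turn -0.207
```

>>> play_rows([
  {"linear": [-10, -50, 0], "turn": 0},
  {"linear": [-20, -105, 0], "turn": -0.03},
  {"linear": [-29, -160, 0], "turn": -0.05},
  {"linear": [-38, -215, 0], "turn": -0.07},
  {"linear": [-47, -270, 0], "turn": -0.09},
  {"linear": [-57, -325, 0], "turn": -0.11},
  {"linear": [-66, -380, 0], "turn": -0.13},
  {"linear": [-76, -435, 0], "turn": -0.15},
  {"linear": [-85, -490, 0], "turn": -0.17},
  {"linear": [-95, -545, 0], "turn": -0.19},
  {"linear": [-104, -600, 0], "turn": -0.2},
  {"linear": [-114, -655, 0], "turn": -0.207},
  {"linear": [-120, -695, 0], "turn": -0.207},
  {"linear": [-122.5, -709, 0], "turn": -0.207},
  {"linear": [-122.5, -709, 0], "turn": -0.207},
  {"linear": [-122.5, -709, 0], "turn": -0.207},
])

```text
t: 24.9
eef_pos: [518.4, -417.3, 272.4]
tcp_rot: [3.141, -0.001, -3.14]
ft_force: [-0.3, 1.1, -1.4]
opening: 0.208
```

Run:
```python
from h import *
s=st()
pic,d,p=grab('wrist'); cv2.imwrite('pics/wrist11.png',pic[...,::-1]); rel(519,-418,110,np.pi,s)
```

```text
{'t': 24.9, 'joints': [-0.777, 0.568, 1.473, 0.0, 1.101, -2.349], 'eef_pos': [518.445, -417.253, 272.356], 'tcp_rot': [3.141, -0.001, -3.14], 'ft_force': [-0.281, 1.115, -1.395], 'opening': 0.208}
lin [-0.6, -0.7, 162.4] turn 0.001
```

View pics/wrist11.png

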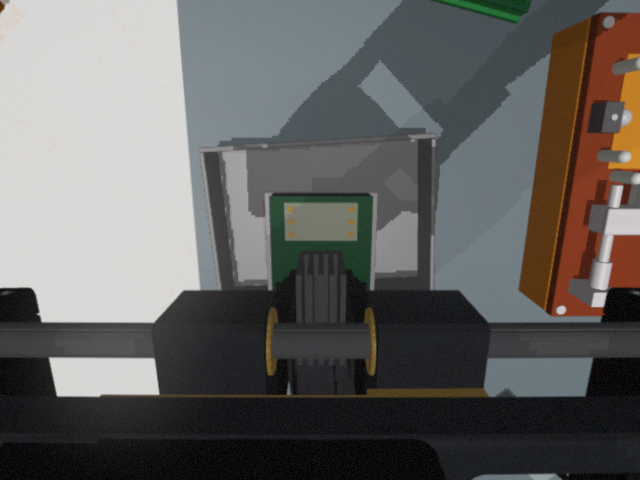

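The reject hangs above the bin with clearance all round (bin rim x 205–435 px). Lowering it in.

>>> play_rows([
  {"linear": [0, 0, 40], "turn": 0},
  {"linear": [0, 0, 80], "turn": 0},
  {"linear": [0, 0, 115], "turn": 0},
  {"linear": [0, 0, 140], "turn": 0},
  {"linear": [0, 0, 155], "turn": 0},
  {"linear": [0, 0, 163], "turn": 0},
  {"linear": [0, 0, 163], "turn": 0},
  {"linear": [0, 0, 163], "turn": 0},
])

```text
t: 25.95
eef_pos: [518.5, -418.8, 110.7]
tcp_rot: [-3.141, 0.001, -3.141]
ft_force: [-1.0, -0.1, -2.5]
opening: 0.21
```

>>> play_rows([
  {"linear": [0, 0, 0], "turn": 0},
  {"linear": [0, 0, 0], "turn": 0},
  {"linear": [0, 0, 0], "turn": 0},
  {"linear": [0, 0, -20], "turn": 0},
  {"linear": [0, 0, -60], "turn": 0},
  {"linear": [0, 0, -110], "turn": 0},
  {"linear": [-60, 0, -150], "turn": 0},
  {"linear": [-60, 0, -150], "turn": 0},
  {"linear": [-60, 0, -150], "turn": 0},
], hand=44)

```text
t: 27.08
eef_pos: [578.1, -418.2, 260.2]
tcp_rot: [-3.141, 0.0, -3.141]
ft_force: [-0.5, -1.3, -0.3]
opening: 0.459
```

```bash
python3 - <<'E'
from h import *
s=st()
for n in ('wrist','top'):
  pic,d,p=grab(n); cv2.imwrite(f'pics/{n}12.png',pic[...,::-1])
E
python3 fix.py | tail -2
```

```text
{'t': 27.075, 'joints': [-0.719, 0.649, 1.35, -0.0, 1.142, -2.29], 'eef_pos': [578.141, -418.191, 260.158], 'tcp_rot': [-3.141, 0.0, -3.141], 'ft_force': [-0.509, -1.267, -0.28], 'opening': 0.459}
red 182 [614.80018717 -37.32668721  98.89609745]
[ 8.8767749e-01  4.6046567e-01  6.1480017e+02 -3.7326687e+01] 27.417164
```

View pics/wrist12.png

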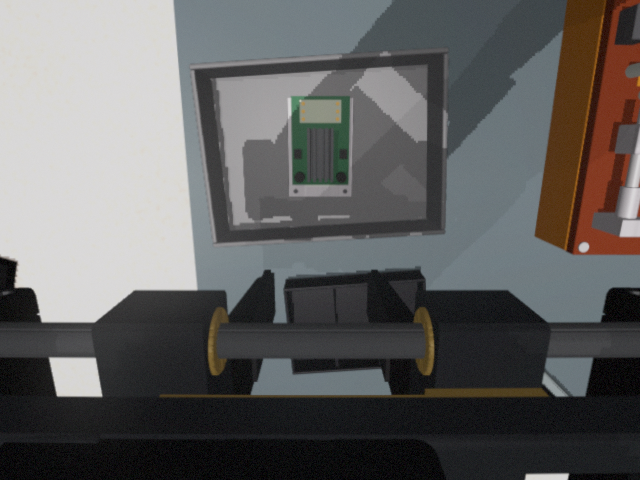

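View pics/top12.png

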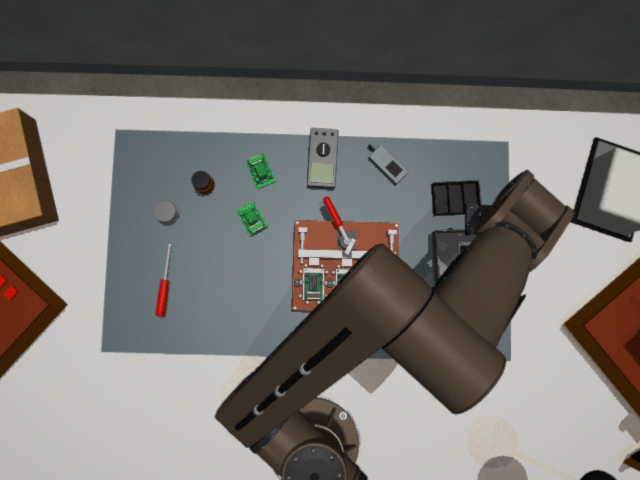

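The reject lies flat in the bin at (320,145). In the top view the lever is open at about 27°. Now moving astride the lever for closing.

Run:
```python
from h import *
s=st(); rel(614,-37,240,-2.663,s)
```

```text
{'t': 27.175, 'joints': [-0.72, 0.649, 1.352, -0.0, 1.142, -2.29], 'eef_pos': [577.199, -418.431, 258.878], 'tcp_rot': [3.14, -0.002, 3.142], 'ft_force': [-0.062, -0.485, -0.04], 'opening': 0.461}
lin [-36.8, 381.4, 18.9] turn -0.479
```

>>> play_rows([
  {"linear": [-5, 50, 10], "turn": 0},
  {"linear": [-10, 105, 18], "turn": 0},
  {"linear": [-15, 160, 18], "turn": -0.05},
  {"linear": [-20, 215, 18], "turn": -0.15},
  {"linear": [-26, 270, 18], "turn": -0.25},
  {"linear": [-31, 325, 18], "turn": -0.35},
  {"linear": [-36, 365, 18], "turn": -0.45},
  {"linear": [-37, 381, 18], "turn": -0.479},
  {"linear": [-37, 381, 18], "turn": -0.479},
  {"linear": [-37, 381, 18], "turn": -0.479},
  {"linear": [-37, 381, 18], "turn": -0.479},
])

```text
t: 28.55
eef_pos: [615.0, -38.9, 241.6]
tcp_rot: [-3.141, -0.0, -2.665]
ft_force: [0.5, 0.0, 0.7]
opening: 0.464
```

Run:
```python
from h import *
s=st()
pic,d,p=grab('wrist'); cv2.imwrite('pics/wrist13.png',pic[...,::-1])
```

```text
{'t': 28.55, 'joints': [-0.17, 0.531, 1.637, -0.0, 0.974, -2.218], 'eef_pos': [615.046, -38.938, 241.638], 'tcp_rot': [-3.141, -0.0, -2.665], 'ft_force': [0.527, 0.047, 0.673], 'opening': 0.464}
```

View pics/wrist13.png

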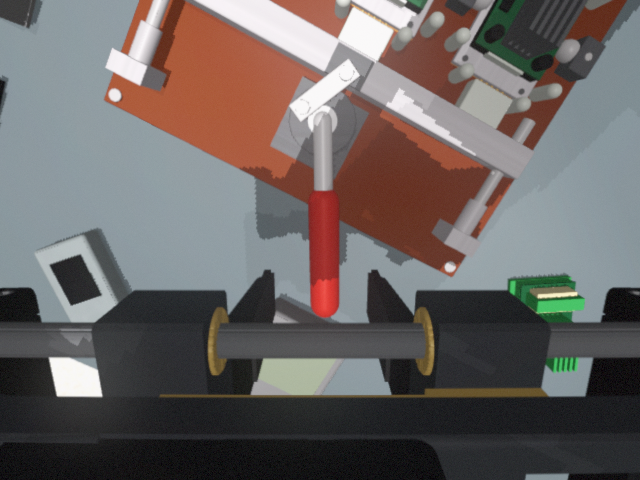

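The lever (322, 190–315) is centred between the fingers. Lowering.

>>> play_rows([
  {"linear": [0, 0, 40], "turn": 0},
  {"linear": [0, 0, 75], "turn": 0},
  {"linear": [0, 0, 91], "turn": 0},
  {"linear": [0, 0, 91], "turn": 0},
  {"linear": [0, 0, 91], "turn": 0},
])

```text
t: 29.22
eef_pos: [615.7, -37.8, 151.9]
tcp_rot: [-3.14, 0.001, -2.663]
ft_force: [0.1, -0.0, -0.7]
opening: 0.461
```

Run:
```python
from h import *
s=st()
pv=np.array([538.5,-77]); p=np.array(s['eef_pos'][:2]); y0=s['tcp_rot'][2]; r=p-pv; print(np.hypot(*r),np.degrees(np.arctan2(r[1],r[0])))
for i in range(1,18):
    a=-np.radians(6*i); c,sn=np.cos(a),np.sin(a)
    q=pv+np.array([c*r[0]-sn*r[1],sn*r[0]+c*r[1]]); d=q-p
    print(i,np.round([d[0]*np.cos(y0)+d[1]*np.sin(y0), d[0]*np.sin(y0)-d[1]*np.cos(y0)],1).tolist(),round(-a,3))
```

```text
{'t': 29.225, 'joints': [-0.168, 0.643, 1.71, -0.0, 0.787, -2.218], 'eef_pos': [615.688, -37.808, 151.921], 'tcp_rot': [-3.14, 0.001, -2.663], 'ft_force': [0.1, -0.009, -0.687], 'opening': 0.461}
86.56789712140403 26.91873733417921
1 [0.6, -9.0] 0.105
2 [2.1, -18.0] 0.209
3 [4.5, -26.7] 0.314
4 [7.8, -35.1] 0.419
5 [12.0, -43.2] 0.524
6 [17.0, -50.7] 0.628
7 [22.8, -57.7] 0.733
8 [29.2, -64.1] 0.838
9 [36.3, -69.7] 0.942
10 [44.0, -74.6] 1.047
11 [52.1, -78.6] 1.152
12 [60.6, -81.8] 1.257
13 [69.3, -84.0] 1.361
14 [78.3, -85.4] 1.466
15 [87.4, -85.8] 1.571
16 [96.4, -85.2] 1.676
17 [105.3, -83.7] 1.78
```

>>> play_rows([
  {"linear": [0.6, -9, 0], "turn": 0.105},
  {"linear": [2.1, -18, 0], "turn": 0.209},
  {"linear": [4.5, -26.7, 0], "turn": 0.314},
  {"linear": [7.8, -35.1, 0], "turn": 0.419},
  {"linear": [12, -43.2, 0], "turn": 0.524},
  {"linear": [17, -50.7, 0], "turn": 0.628},
  {"linear": [22.8, -57.7, 0], "turn": 0.733},
  {"linear": [29.2, -64.1, 0], "turn": 0.838},
  {"linear": [36.3, -69.7, 0], "turn": 0.942},
  {"linear": [44, -74.6, 0], "turn": 1.047},
  {"linear": [52.1, -78.6, 0], "turn": 1.152},
  {"linear": [60.6, -81.8, 0], "turn": 1.257},
  {"linear": [69.3, -84, 0], "turn": 1.361},
  {"linear": [78.3, -85.4, 0], "turn": 1.466},
  {"linear": [87.4, -85.8, 0], "turn": 1.571},
  {"linear": [96.4, -85.2, 0], "turn": 1.676},
  {"linear": [105, -83.7, 0], "turn": 1.78},
  {"linear": [105, -83.7, 0], "turn": 1.78},
  {"linear": [105, -83.7, 0], "turn": 1.78},
])

```text
t: 31.6
eef_pos: [561.1, -160.4, 151.5]
tcp_rot: [3.14, 0.001, 1.843]
ft_force: [-0.1, -0.1, 0.1]
opening: 0.464
```

Run:
```python
from h import *
s=st()
pic,d,p=grab('wrist'); cv2.imwrite('pics/wrist14.png',pic[...,::-1])
```

```text
{'t': 31.6, 'joints': [-0.392, 0.607, 1.796, -0.0, 0.737, -0.664], 'eef_pos': [561.075, -160.35, 151.489], 'tcp_rot': [3.14, 0.001, 1.843], 'ft_force': [-0.149, -0.064, 0.107], 'opening': 0.464}
```

View pics/wrist14.png

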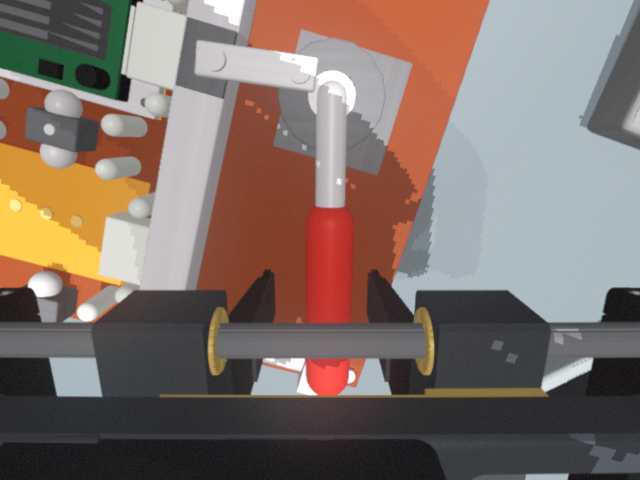

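The lever is back over and the plugs are in over the module ends. I'll rise straight up, move clear and check.

Run:
```python
from h import *
s=st(); rel(330,-540,290,1.0,s)
```

```text
{'t': 31.65, 'joints': [-0.391, 0.607, 1.796, -0.0, 0.737, -0.663], 'eef_pos': [561.042, -160.278, 151.259], 'tcp_rot': [3.141, 0.001, 1.843], 'ft_force': [-0.269, -0.818, 0.589], 'opening': 0.464}
lin [-303.7, -324.6, -138.7] turn 0.843
```

>>> play_rows([
  {"linear": [0, 0, -40], "turn": 0},
  {"linear": [0, 0, -90], "turn": 0},
  {"linear": [0, 0, -138], "turn": 0},
  {"linear": [-38, -40, -138], "turn": 0.1},
  {"linear": [-76, -81, -138], "turn": 0.2},
  {"linear": [-114, -122, -138], "turn": 0.3},
  {"linear": [-152, -163, -138], "turn": 0.4},
  {"linear": [-190, -203, -138], "turn": 0.5},
  {"linear": [-228, -244, -138], "turn": 0.6},
  {"linear": [-266, -285, -138], "turn": 0.7},
  {"linear": [-304, -325, -138], "turn": 0.84},
  {"linear": [-304, -325, -138], "turn": 0.84},
  {"linear": [-304, -325, -138], "turn": 0.84},
  {"linear": [-304, -325, -138], "turn": 0.84},
])

```text
t: 33.4
eef_pos: [329.3, -539.0, 289.0]
tcp_rot: [3.141, -0.0, 1.003]
ft_force: [0.4, -0.9, 0.5]
opening: 0.463
```

```bash
python3 - <<'E'
from h import *
s=st()
for n in ('scene','top'):
  pic,d,p=grab(n); cv2.imwrite(f'pics/{n}15.png',pic[...,::-1])
  if n=='top': cv2.imwrite('pics/crop15.png',cv2.resize(pic[213:320,285:410],(700,599),interpolation=cv2.INTER_CUBIC)[...,::-1])
pic,d,R,t,k=load('top'); W=cloud(d,R,t,k)
for y in(9,-77.5):
  m=(abs(W[...,0]-430)<14)&(abs(W[...,1]-y)<7); print('hs top z',np.nanmedian(W[m][:,2]))
E
python3 fix.py | tail -2
```

```text
{'t': 33.4, 'joints': [-1.127, 0.503, 1.546, 0.0, 1.092, -0.559], 'eef_pos': [329.287, -539.02, 288.985], 'tcp_rot': [3.141, -0.0, 1.003], 'ft_force': [0.388, -0.855, 0.521], 'opening': 0.463}
hs top z 108.62928800555537
hs top z 108.8596889141011
red 199 [ 562.7610794  -159.45529114   98.43552614]
[ 2.6648033e-01 -9.6384037e-01  5.6276111e+02 -1.5945529e+02] -74.54506
```

View pics/top15.png

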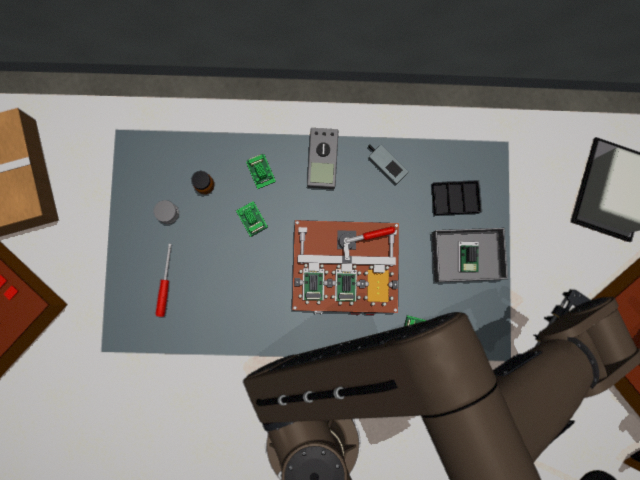

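View pics/crop15.png

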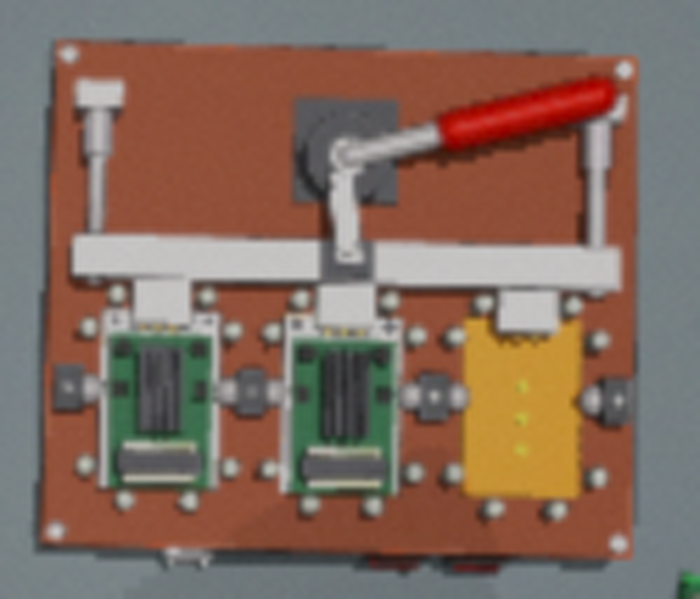

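View pics/scene15.png

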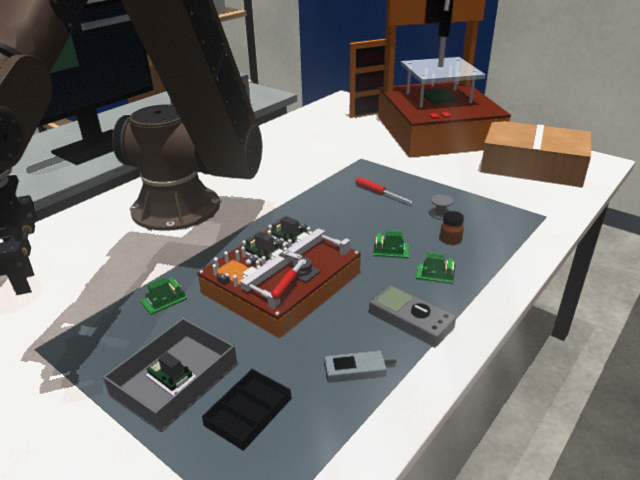

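The top and scene views show the lever closed at −74.5° (the closed stop is −75°) and both good modules in bays 1 and 2 with the plug heads over their ends. The reject is in the bin at (469,257), the bystanders have not moved, and the arm is clear. Handing in.

```bash
python3 -c "
from cell import env
print(env.job_done())"
```

```text
the job is handed in; nothing more can be done
None
```

I opened the cam lever and pressed the two good modules home in bays 1 and 2. The one reject (no transformer) went into the grey bin, then I swung the lever back until it snapped shut. I handed the job in at about 33.5 s; no verdict came back.

Last checks:
- **Modules:** with the lever still open, the wrist camera put both heat-sink tops at about 112 mm, as expected for a seated module. The module origins were within about 1 mm of the bay centres. After closing, the top camera read about 108.7 mm for both. That disagrees by about 3 mm, but it is a coarse view, and the pictures show both flat with the plug heads over their ends.
- **Lever:** it measured −74.5° against the closed stop at −75°, about 0.01 rad off.
- **Reject and surroundings:** the reject lies in the bin. In the pictures the bystanders look unmoved, and the arm stands clear.
- **Force readings:** a downward reading of about 10–11 N on the tool remained after each module was pressed in. It was gone after release.

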